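# Clear the lamp unit's vents and switch it on

## Robot

A 7-joint arm with a two-finger parallel gripper is mounted at the origin on the work surface. World frame = base frame: x ahead of the robot, y to its left, z up, the work surface at z = 0. Lengths are in m, angles in rad, forces in N, time in s.
With the tool pointing down it reaches from about 0.4 to 0.85 m from the base axis. Payload 10.4 kg.
Tool frame: the origin (TCP) lies between the finger pads; the fingertips stand 11 mm ahead of it and the grasp point (between the pads) lies 8 mm behind it; z points along the fingers, y is the direction in which the jaws open and shut (so a half turn about z gives the same grasp; the last joint's range is limited). The gripper opens to 87 mm and grips with 3 to 60 N. Pads are 19 mm wide; open, the fingers measure 117 mm over their backs; the gripper's body (75 mm by 190 mm) begins 51 mm behind the grasp point.
Start: joints at [-1.353, 0.332, -0.065, 1.46, 0.022, 1.35, -0.088], TCP at [0.149, 0.607, 0.234] pointing down, gripper open.
Joint ranges: [-2.6, 2.6], [-0.5, 2.12], [-1.47, 1.34], [0.16, 2.42], [-1.27, 4.41], [0.06, 2.06], [-2.6, 2.6]. Speed limits (rad/s): [2.22, 2.22, 2.79, 2.79, 3.14, 3.14, 3.14].

## Interface

Orientations are given as a unit quaternion [x, y, z, w].
In Python, from bench import r, eyes gives the robot as it stands.
- The arm moves only by the shell command python3 -m inch 'ROWS' [FORCE]. ROWS is a JSON object of lists of equal length, an entry for each row: "translation": the shift along the world's x, y, z scaled (see below), a list of three; "rot": the turn, a rotation vector about the world's x, y, z scaled (see below), a list of three; "jaw": the finger opening in mm, from 0 to 87. In form: {"translation": [[tx, ty, tz], ...], "rot": [[ax, ay, az], ...], "jaw": [jaw, ...]}. A call has 1 to 20 rows; each row is the pose to reach, as a shift and turn from the pose measured when the call began; what a row does not reach only later rows make up. The controller multiplies each number of a shift by 100 mm and each number of a turn by 60 degrees. A row lasts 1/10 s, in which the tool goes at most 50 mm and 8.59 degrees, less where a joint would pass 70% of its speed; a pose out of reach is approached as far as the arm can. A call with a number of a shift or a turn outside -1 to 1 is refused whole. A call with a gripper value outside its range is refused whole. The fingers move at their own pace and stop on an object; FORCE is the grip in N (left out, the last holds). Time passes only in rows, so rows that repeat a pose let the fingers close. It gives the time, the measured TCP pose, the force and the opening at its end, in the units of the state.
- r.read_state(): the state, without advancing time (a new reading comes with each control period).
- eyes.camera(name): name is "side" or "top" or "wrist"; returns the picture (420x560x3 uint8, blue, green, red); there is no depth.
- eyes.calibration(name): a dict with "fx", "fy", "cx", "cy" (pixels), "R" (3x3) and "t" (3): a world point X has camera coordinates R X + t; the wrist camera has in their place "hand_eye" (4x4, takes a point from camera to tool coordinates, whose origin is the TCP and whose axes are the flange's). Camera axes: x right, y down, z forward; pixel columns grow to the right and rows downward; lengths in m; the calibration is good to about 2 mm. The wrist camera is an equidistant fisheye: a pixel r from the principal point sees the ray r / f radians off the axis. A picture is of the moment at which its call begins: read the wrist's pose just before it. calibration takes no time and is no camera call.
- r.close_job(): hands the job in, once; it reports no verdict.
The state is a dict: "time": time; "joint_positions": joint angles; "joint_vel": joint speeds; "joint_torque": joint torques, N m; "ee_pos": TCP position; "eef_rot": TCP orientation; "ft_force": force on the tool from outside, world axes, zero at the start; "torque": the same for the moment, N m; "width": finger opening in m.
Only numpy, scipy, OpenCV 4.12 (cv2) and the standard library are available. Lean on these libraries where they do the work, as an engineer would, in place of code of your own. Each camera call takes 0.05 s, during which the arm holds its last target. There are 200 camera calls.

## Task

Two slide boxes have fallen against the microscope's lamp unit and cover its side vents. With your fingertips, push each box upright so that it stands by itself where its foot is, no longer touching the lamp unit; then, once both stand, push the toggle switch on top of the lamp unit fully over to its other side. Only push: do not lift or carry the boxes or topple them outward, and leave everything else where it is.

Things in the scene. Friction and masses are not known exactly. Their poses are not given: they have to be found in the camera images.
- lamp: Lamp unit (cold-light source): fixed grey metal box, 170 mm (own x) by 200 mm (own y) by 65 mm high, with vent slots in its two sides (own +y and -y). Its black front faces own -x, roughly towards the robot. Origin: centre of its underside, on the table; z up.
- tall_box: Taller slide box: closed, varnished wood, loose, 0.4 to 0.75 kg, 120 x 45 x 160 mm (own x, y, z: length, thickness, height). Stands on its lower edge at the lamp unit's left (own +y) side, leaning 24 degrees against that side's top edge; its top overhangs the lamp unit. Origin: centre of underside; z runs up the box, x along the lamp unit's side. Balances at 16 degrees of lean: below that it drops upright; beyond, to either side, it falls.
- short_box: Shorter slide box: closed, varnished wood, loose, 0.3 to 0.55 kg, 105 x 45 x 125 mm (own x, y, z: length, thickness, height). Stands on its lower edge at the lamp unit's right (own -y) side, leaning 27 degrees against that side's top edge; its top overhangs the lamp unit. Origin: centre of underside; z runs up the box, x along the lamp unit's side. Balances at 20 degrees of lean: below that it drops upright; beyond, to either side, it falls.
- tall_box_edge (a point): Middle of the taller box's upper edge on the lamp unit's side, the edge that overhangs the lamp unit's top (about 146 mm above the table at the start). It is at own (0, -22.5, 160) mm of the taller box.
- short_box_edge (a point): The same for the shorter box (about 111 mm above the table at the start): own (0, +22.5, 125) mm of the shorter box.
- switch (a joint): Toggle switch, a black paddle 22 mm wide, 7 mm thick and 42 mm long, on the lamp unit's top, midway between its sides, hinge 45 mm in front of its centre and 73 mm above the table. 0 rad: leaning 0.45 rad towards the lamp unit's front (own -x); 0.9 rad: fully over, leaning as far to its back, at a stop. Starts at 0 to 0.12, stays where it is left, and takes 2 to 3 N at mid-height.
- switch_tip (a point): Middle of the round bar (11 mm thick, 24 mm wide) at the switch paddle's tip, about 111 mm above the table at the start.
- jar: Bystander: round specimen jar, 52 mm wide, 75 mm high, beyond the taller box on the left. Origin: centre of underside (so for all bystanders).
- flask: Bystander: white sample bottle, 48 mm wide, 110 mm high, beyond the shorter box on the right.
- dish: Bystander: closed petri dish, 60 mm wide, 15 mm high, lying on the rear part of the lamp unit's top.
- dish_pair: Bystander: two stacked petri dishes (one piece), 60 mm wide, 30 mm high, on the table before the lamp unit.
- forceps: Bystander: steel forceps, 120 mm long, lying before the lamp unit.
- vial_block: Bystander: wooden block 50 x 110 x 30 mm with three capped vials, 70 mm high in all, behind the lamp unit.
- mug: Bystander: white mug, 76 mm wide, 90 mm high, behind on the left.
Not all that is in view belongs to the job. Leave any red or turquoise look-alike of the tall_box alone.

How it is judged:
On the way, in this order (a step that is already met when the one before it is completed fails the run):
1. both slide boxes stand upright, clear of the lamp unit (angle between each of tall_box, short_box's own z axis and vertical below 0.06 rad and contact force between each of tall_box, short_box and lamp below 0.05 N and y of tall_box in the frame of lamp above 0.135 m and y of short_box in the frame of lamp below -0.135 m), for 0.2 s.
2. the switch is fully over (value of joint switch above 0.8 rad), for 0.1 s.
At the end, for the whole second after the job is handed in: Both boxes stand upright (within 0.06 rad) and at rest on their own sides of the lamp unit, centred at least 135 mm from its middle and not touching it, and the switch reads over 0.8 rad (all of step 1 and linear speed of each of tall_box, short_box below 0.02 m/s and value of joint switch above 0.8 rad).
It fails at once if a slide box is lifted (its underside's centre over 25 mm above the table) (height (world z) of any of tall_box, short_box above 0.025 m).
It fails at once if a slide box is shifted or carried more than 60 mm (distance of any of tall_box, short_box from where it was at the start of the episode above 0.06 m).
It fails at once if a slide box topples (over 0.7 rad from upright) (angle between any of tall_box, short_box's own z axis and vertical above 0.7 rad).
It fails at once if the switch is pushed over before both boxes have been stood up (value of joint switch above 0.8 rad and angle between any of tall_box, short_box's own z axis and vertical above 0.25 rad).
It fails at once if a bystander is moved more than 30 mm (distance of any of jar, flask, dish, dish_pair, forceps, vial_block, mug from where it was at the start of the episode above 0.03 m).
It also fails if it takes over 64 s, if anything falls off the work surface, if the arm or the gripper's body presses on something with over 40 N, if the wrist force passes 120 N, or if a joint passes its speed limit or range.

## Working session

There is one attempt and no reset: what is moved stays moved. The work goes in short steps, Python scripts to look and compute and a shell command to move; the robot and the scene stay as the last step left them, time stands still between calls to the robot, and variables do not carry over. Pictures are saved under pics/ and viewed, about 8 in all and at most 12, crops included, and the job is handed in when it is done.

```bash
ls; mkdir -p pics
python3 - <<'E'
from bench import r, eyes
import cv2, numpy as np
s=r.read_state(); print(s)
for n in ("top","side"):
    cv2.imwrite(f"pics/{n}0.png",eyes.camera(n)); print(n,eyes.calibration(n))
print(eyes.calibration("wrist"))
E
```

```text
pics
{'time': 0.0, 'joint_positions': array([-1.35260967,  0.33289924, -0.06472134,  1.46095318,  0.02161288,
        1.34990471, -0.08847419]), 'joint_vel': array([ 2.19154178e-03,  6.02766882e-04, -9.41272949e-05,  8.11582095e-04,
       -8.25459305e-04,  4.56821203e-04, -1.38057059e-03]), 'joint_torque': array([ 7.30803677e-04, -6.23251033e+01,  2.47673539e-02, -3.89901531e+01,
       -6.14797790e-02,  3.99879366e-02,  1.92003822e-04]), 'ee_pos': array([0.14894834, 0.60660032, 0.23273124]), 'eef_rot': array([ 1.20067888e-01,  9.92765412e-01, -7.32328895e-04, -5.13944584e-05]), 'ft_force': array([-0.60763901,  1.02348777,  0.64391403]), 'torque': array([-0.03508431, -0.03675911, -0.01301901]), 'width': 0.08735731686766143}
top {'fx': 464.71215347157965, 'fy': 464.71215347157965, 'cx': 293.60777326311114, 'cy': 206.50725582651742, 'R': array([[ 0.02126553, -0.99970021,  0.01213501],
       [-0.9826132 , -0.02313821, -0.18421706],
       [ 0.18444262, -0.00800655, -0.98281067]]), 't': array([0.02314928, 0.5192208 , 1.05343057])}
side {'fx': 405.4821448764207, 'fy': 405.4821448764207, 'cx': 278.9671521172576, 'cy': 215.4171582900593, 'R': array([[ 0.96701913, -0.25415189, -0.01675754],
       [-0.18927983, -0.67304671, -0.71496942],
       [ 0.17043222,  0.69456097, -0.69895487]]), 't': array([-0.48022567,  0.20512566,  0.87569534])}
{'fx': 325.19226210127806, 'fy': 325.19226210127806, 'cx': 275.434710915072, 'cy': 213.9374909247422, 'hand_eye': array([[-1.75771059e-04, -9.55472173e-01, -2.95081169e-01,
         8.24532168e-02],
       [ 9.99999789e-01,  1.63667184e-05, -6.48665471e-04,
         6.19512169e-04],
       [ 6.24611317e-04, -2.95081221e-01,  9.55471969e-01,
        -1.52290144e-01],
       [ 0.00000000e+00,  0.00000000e+00,  0.00000000e+00,
         1.00000000e+00]])}
```

View pics/top0.png

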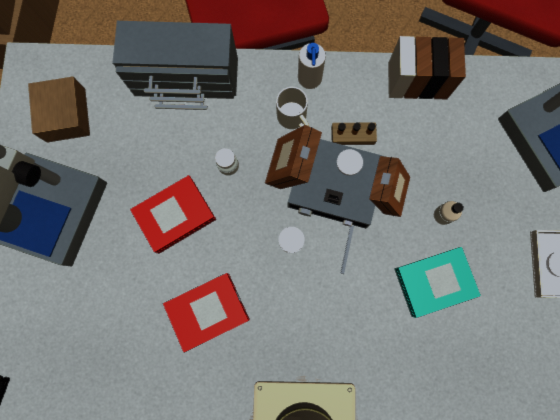

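View pics/side0.png

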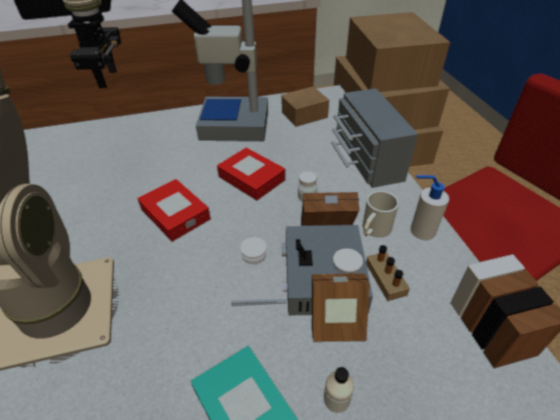

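The top view shows the lamp at about (335,183), the tall box at (293,158), the short box at (391,187) and the switch at (333,197). The side view shows the same things. Next I'll zoom in to read the corners.

Run:
```python
import cv2, numpy as np
a=cv2.imread("pics/top0.png")[115:235,260:420]; b=cv2.imread("pics/side0.png")[180:345,270:385]
def up(im,f,u0,v0):
    im=cv2.resize(im,None,fx=f,fy=f,interpolation=cv2.INTER_CUBIC); im=cv2.convertScaleAbs(im,alpha=1.5,beta=15)
    for u in range(0,im.shape[1]//f,20):
        cv2.putText(im,str(u+u0),(u*f,9),0,.35,(0,255,255),1); cv2.line(im,(u*f,0),(u*f,im.shape[0]),(0,255,255) ,1) if 0 else cv2.line(im,(u*f,10),(u*f,16),(0,255,255),1)
    for v in range(0,im.shape[0]//f,20):
        cv2.putText(im,str(v+v0),(0,v*f+4),0,.35,(0,255,255),1)
    return im
cv2.imwrite("pics/topc.png",up(a,5,260,115)); 
c=up(b,5,270,180); cv2.imwrite("pics/sidec.png",c[:600] if 0 else cv2.resize(c,None,fx=.72,fy=.72))
```

```text
(no output)
```

View pics/topc.png

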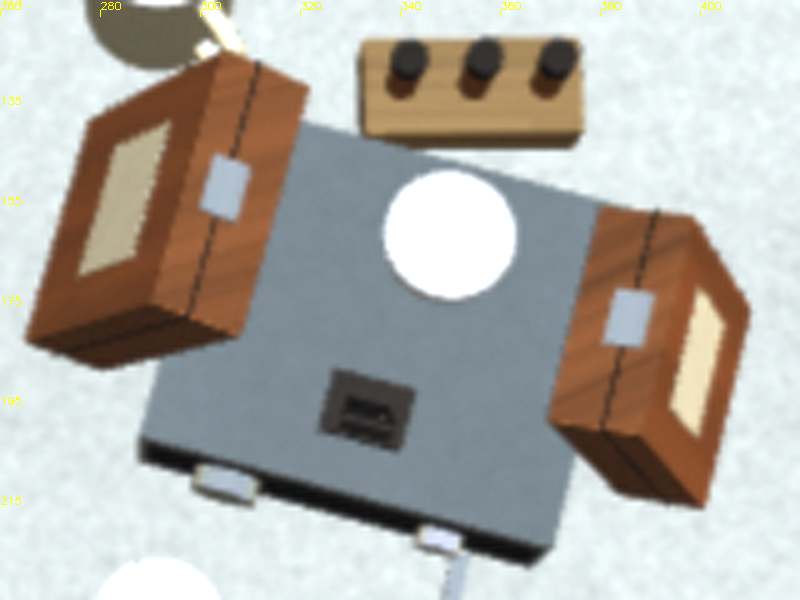

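View pics/sidec.png

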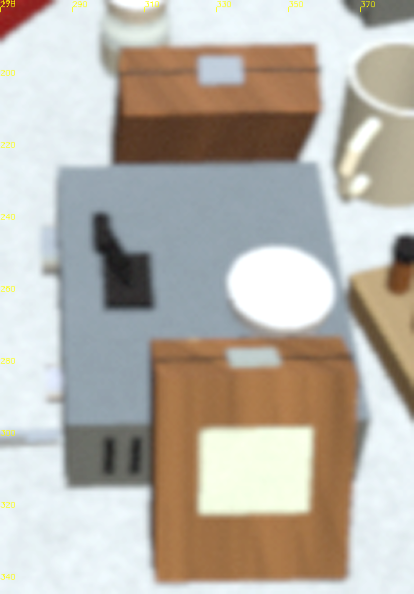

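The top crop gives lamp-top corners near (288,203), (370.6,224.6) and (380,156). The tall box's inner top edge runs (321.6,132.6)–(308.4,182.4), and the short box's runs (379.6,156.4)–(369.6,198.6). The side crop shows the same edges, plus the switch tip near (298,240). I'll triangulate these.

```bash
cat > h.py <<'E'
import numpy as np
from bench import r, eyes
def ray(n,u,v):
    c=eyes.calibration(n); R,t=np.array(c["R"]),np.array(c["t"])
    d=R.T@np.array([(u-c["cx"])/c["fx"],(v-c["cy"])/c["fy"],1]); return -R.T@t,d/np.linalg.norm(d)
def plane(n,u,v,z):
    o,d=ray(n,u,v); return o+d*(z-o[2])/d[2]
def tri(p,q):
    A=np.zeros((3,3));b=np.zeros(3);L=[ray("top",*p),ray("side",*q)]
    for o,d in L:
        M=np.eye(3)-np.outer(d,d);A+=M;b+=M@o
    X=np.linalg.solve(A,b); return X,max(np.linalg.norm((np.eye(3)-np.outer(d,d))@(X-o)) for o,d in L)
E
python3 - <<'E'
from h import *
np.set_printoptions(precision=4,suppress=True)
P={"lampFL":((288,203),(286.1,226.7)),"lampFR":((370.6,224.6),(288.3,298)),
"tallB":((321.6,132.6),(358.3,211.4)),"tallF":((308.4,182.4),(303.3,210.6)),
"shortB":((379.6,156.4),(365.8,274.4)),"shortF":((369.6,198.6),(312.2,274.4)),
"tip":((333.6,196.6),(297.8,240.5)),"dish":((350,162),(347.8,260))}
X={k:tri(*v) for k,v in P.items()}
for k,v in X.items(): print(k,v[0],round(v[1],4))
for p in ((288,203),(370.6,224.6),(380,156),(321,139)): print(plane("top",*p,.065))
for k in ("tall","short"):
    d=X[k+"B"][0]-X[k+"F"][0]; print(k,np.linalg.norm(d),np.degrees(np.arctan2(d[1],d[0])),(X[k+"B"][0]+X[k+"F"][0])/2)
# bystander flask/jar
print("jar",plane("top",226,157,.075),"flask",plane("top",457,208,.11), "dishpair",plane("top",291,239,.03),"mug",plane("top",292,101,.09))
for p in ((265.4,183),(280,188.6),(400.6,216.2),(384,213.2),(409.8,177)): print("foot",p,plane("top",*p,0.0))
E
```

```text
lampFL [0.5256 0.0481 0.0646] 0.0021
lampFR [ 0.4779 -0.1447  0.0651] 0.0011
tallB [ 0.6697 -0.0233  0.1436] 0.0
tallF [0.5538 0.0046 0.1502] 0.0005
shortB [ 0.631  -0.1598  0.1072] 0.002
shortF [ 0.5296 -0.1348  0.1117] 0.0009
tip [ 0.527  -0.0525  0.1246] 0.0016
dish [ 0.6231 -0.0953  0.0789] 0.0009
[0.5234 0.0482 0.065 ]
[ 0.4769 -0.1447  0.065 ]
[ 0.6429 -0.1687  0.065 ]
[ 0.6818 -0.0273  0.065 ]
tall 0.11933322416099107 -13.53493326267454 [ 0.6118 -0.0093  0.1469]
short 0.1045866972017867 -13.806785562645617 [ 0.5803 -0.1473  0.1094]
jar [0.6283 0.1966 0.075 ] flask [ 0.5122 -0.3312  0.11  ] dishpair [0.4432 0.0392 0.03  ] mug [0.766  0.0444 0.09  ]
foot (265.4, 183) [0.5857 0.1061 0.    ]
foot (280, 188.6) [0.5722 0.0693 0.    ]
foot (400.6, 216.2) [ 0.5094 -0.2307  0.    ]
foot (384, 213.2) [ 0.516  -0.1896  0.    ]
foot (409.8, 177) [ 0.6099 -0.256   0.    ]
```

Two views agree: lamp yaw −13.7°, centre (0.584,−0.068), edges at 147/109 mm as expected. The tool's y axis is already along the lamp's own y. I'll close the fingers and travel high.

```bash
M='python3 -m inch'
python3 -m inch '{"translation": [[0.2,-0.3,0],[0.45,-0.65,0],[0.65,-0.92,0],[0.65,-0.92,0]], "rot": [[0,0,0],[0,0,0],[0,0,0],[0,0,0]], "jaw": [0,0,0,0]}' 20
python3 -m inch '{"translation": [[0.2,-0.3,0],[0.45,-0.65,0],[0.65,-0.92,0],[0.65,-0.92,0]], "rot": [[0,0,0],[0,0,0],[0,0,0],[0,0,0]], "jaw": [0,0,0,0]}'
python3 -m inch '{"translation": [[0.2,-0.3,0],[0.45,-0.65,0],[0.65,-0.92,0],[0.65,-0.92,0]], "rot": [[0,0,0],[0,0,0],[0,0,0],[0,0,0]], "jaw": [0,0,0,0]}'
python3 -m inch '{"translation": [[0.2,-0.3,0],[0.45,-0.65,0],[0.65,-0.92,0],[0.65,-0.92,0]], "rot": [[0,0,0],[0,0,0],[0,0,0],[0,0,0]], "jaw": [0,0,0,0]}'
python3 -m inch '{"translation": [[0.2,-0.3,0],[0.45,-0.65,0],[0.65,-0.92,0],[0.65,-0.92,0]], "rot": [[0,0,0],[0,0,0],[0,0,0],[0,0,0]], "jaw": [0,0,0,0]}'
python3 -m inch '{"translation": [[0.2,-0.3,0],[0.45,-0.65,0],[0.65,-0.92,0],[0.65,-0.92,0]], "rot": [[0,0,0],[0,0,0],[0,0,0],[0,0,0]], "jaw": [0,0,0,0]}'
```

```text
time: 0.5
ee_pos: [0.2182, 0.511, 0.2329]
eef_rot: [0.123, 0.992, -0.001, 0.001]
ft_force: [0.5, -0.4, 0.6]
width: 0.0627
time: 0.9
ee_pos: [0.2864, 0.4155, 0.233]
eef_rot: [0.126, 0.992, -0.002, 0.001]
ft_force: [0.6, 0.0, 0.3]
width: 0.0313
time: 1.3
ee_pos: [0.354, 0.3203, 0.233]
eef_rot: [0.129, 0.992, -0.002, 0.002]
ft_force: [-0.0, 1.1, 0.3]
width: 0.0024
time: 1.7
ee_pos: [0.4211, 0.2254, 0.2331]
eef_rot: [0.132, 0.991, -0.002, 0.002]
ft_force: [0.9, 0.7, -0.3]
width: 0.0004
time: 2.1
ee_pos: [0.4879, 0.1306, 0.233]
eef_rot: [0.135, 0.991, -0.003, 0.002]
ft_force: [0.5, 0.5, 0.5]
width: 0.0001
time: 2.5
ee_pos: [0.5543, 0.0364, 0.2326]
eef_rot: [0.137, 0.991, -0.004, 0.003]
ft_force: [0.1, -0.1, 0.8]
width: 0.0007
```

```bash
python3 -m inch '{"translation": [[0.25,-0.36,0],[0.5,-0.72,0],[0.5,-0.72,-0.3],[0.5,-0.72,-0.65],[0.5,-0.72,-0.92],[0.5,-0.72,-0.92]], "rot": [[0,0,0.034],[0,0,0.034],[0,0,0.034],[0,0,0.034],[0,0,0.034],[0,0,0.034]], "jaw": [0,0,0,0,0,0]}'
python3 - <<'E'
from bench import eyes; import cv2, numpy as np
a=eyes.camera("top")[115:235,240:420]; b=eyes.camera("side")[150:345,250:410]
cv2.imwrite("pics/c1.png",np.hstack([cv2.resize(a,(450,300)),cv2.resize(b,(320,390))[:300]]))
E
```

```text
time: 3.1
ee_pos: [0.6019, -0.0325, 0.1365]
eef_rot: [0.118, 0.993, -0.004, -0.001]
ft_force: [-0.4, -0.1, -0.0]
width: 0.0006
```

View pics/c1.png

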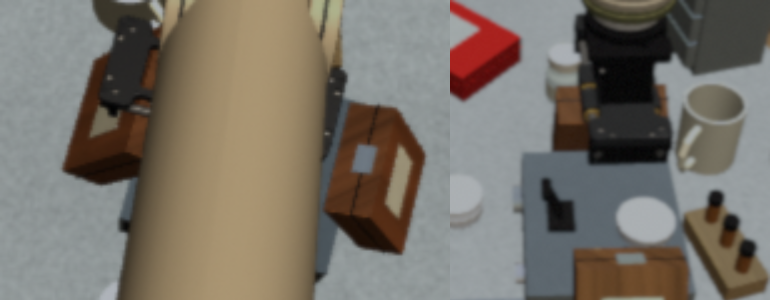

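The gripper is clear of everything, just inboard of the tall box. Now I'll make contact slowly.

```bash
python3 -m inch '{"translation": [[0.01,0.04,0],[0.02,0.08,0],[0.03,0.12,0],[0.035,0.15,0]], "rot": [[0,0,0],[0,0,0],[0,0,0],[0,0,0]], "jaw": [0,0,0,0]}'
python3 -m inch '{"translation": [[0.01,0.03,0],[0.015,0.06,0],[0.025,0.10,0]], "rot": [[0,0,0],[0,0,0],[0,0,0]], "jaw": [0,0,0]}'
```

```text
time: 3.6
ee_pos: [0.6083, -0.0179, 0.1416]
eef_rot: [0.118, 0.993, -0.003, 0.003]
ft_force: [0.0, -0.1, 0.0]
width: 0.0002
time: 3.9
ee_pos: [0.6108, -0.0079, 0.1417]
eef_rot: [0.118, 0.993, -0.003, 0.003]
ft_force: [0.2, -0.2, 0.6]
width: 0.0003
```

Force is at noise level, and the push should only need about 0.4 N, so I'll check by picture.

Run:
```python
from bench import eyes; import cv2, numpy as np
a=eyes.camera("top")[115:235,240:420]; b=eyes.camera("side")[150:345,250:410]; w=eyes.camera("wrist")
cv2.imwrite("pics/c2.png",np.vstack([np.hstack([cv2.resize(a,(450,300)),cv2.resize(b,(320,390))[:300]]),np.hstack([cv2.resize(w,(400,300)),np.zeros((300,370,3),np.uint8)])]))
```

```text
(no output)
```

View pics/c2.png

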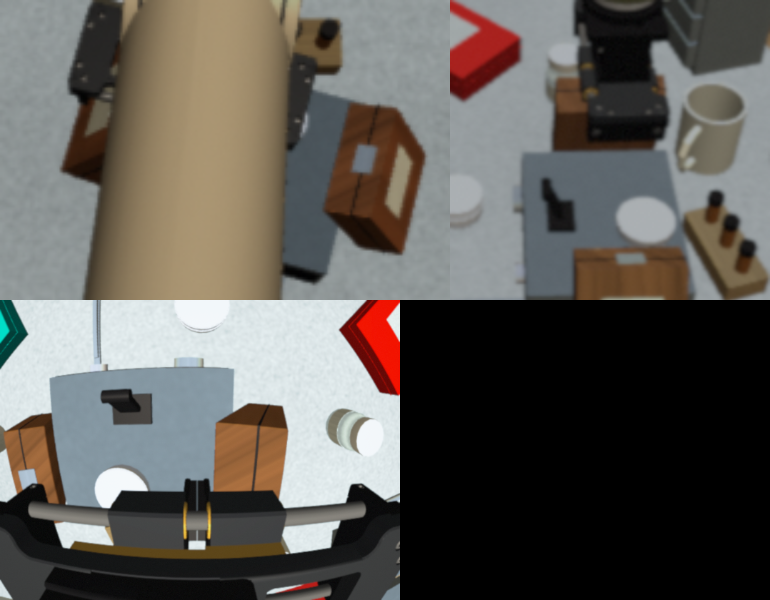

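The wrist view shows the finger against the tall box's inner edge, and the box has begun to rise. I'll continue slowly.

```bash
python3 -m inch '{"translation": [[0.01,0.03,0],[0.015,0.06,0],[0.02,0.08,0],[0.025,0.1,0],[0.03,0.12,0],[0.03,0.12,0],[0.03,0.12,0]], "rot": [[0,0,0],[0,0,0],[0,0,0],[0,0,0],[0,0,0],[0,0,0],[0,0,0]], "jaw": [0,0,0,0,0,0,0]}'
python3 - <<'E'
from bench import eyes; import cv2, numpy as np
b=eyes.camera("side")[150:345,250:410]; w=eyes.camera("wrist")
cv2.imwrite("pics/c3.png",np.hstack([cv2.resize(w,(400,300)),cv2.resize(b,(320,390))[:300]]))
E
```

```text
time: 4.75
ee_pos: [0.6138, 0.0045, 0.1415]
eef_rot: [0.118, 0.993, -0.003, 0.003]
ft_force: [-0.6, 0.5, 0.3]
width: 0.0006
```

View pics/c3.png

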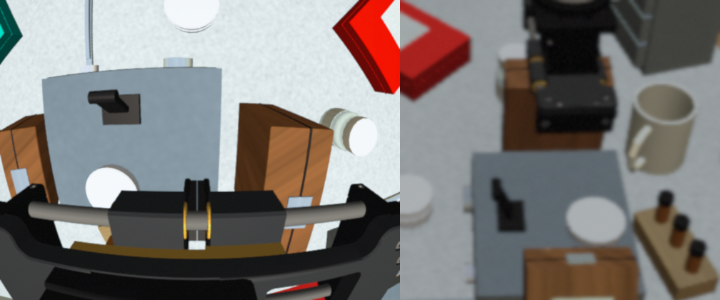

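The tall box has dropped upright, with clear lamp surface and table between it and the lamp. Now the short box.

```bash
python3 -m inch '{"translation": [[-0.05,-0.3,0],[-0.15,-0.6,0],[-0.26,-0.9,0],[-0.26,-0.9,0]], "rot": [[0,0,0],[0,0,0],[0,0,0],[0,0,0]], "jaw": [0,0,0,0]}'
python3 -m inch '{"translation": [[0,-0.28,0],[0,-0.28,-0.2],[0,-0.28,-0.35],[0,-0.28,-0.35]], "rot": [[0,0,0],[0,0,0],[0,0,0],[0,0,0]], "jaw": [0,0,0,0]}'
```

```text
time: 5.25
ee_pos: [0.5861, -0.0914, 0.142]
eef_rot: [0.121, 0.993, -0.004, 0.003]
ft_force: [0.2, -0.4, -0.2]
width: 0.0006
time: 5.65
ee_pos: [0.5849, -0.118, 0.1045]
eef_rot: [0.121, 0.993, -0.004, 0.001]
ft_force: [0.3, 0.3, 0.0]
width: 0.0004
```

```bash
python3 -m inch '{"translation": [[-0.02,-0.08,0],[-0.035,-0.14,0],[-0.045,-0.19,0],[-0.055,-0.23,0],[-0.06,-0.26,0],[-0.07,-0.29,0],[-0.075,-0.32,0],[-0.08,-0.34,0],[-0.08,-0.34,0],[-0.08,-0.34,0]], "rot": [[0,0,0],[0,0,0],[0,0,0],[0,0,0],[0,0,0],[0,0,0],[0,0,0],[0,0,0],[0,0,0],[0,0,0]], "jaw": [0,0,0,0,0,0,0,0,0,0]}'
python3 - <<'E'
from bench import eyes; import cv2, numpy as np
b=eyes.camera("side")[150:345,250:410]; w=eyes.camera("wrist")
cv2.imwrite("pics/c4.png",np.hstack([cv2.resize(w,(480,360)),cv2.resize(b,(320,390))[:360]]))
E
```

```text
time: 6.65
ee_pos: [0.5769, -0.152, 0.1045]
eef_rot: [0.121, 0.993, -0.004, 0.001]
ft_force: [-0.3, 0.5, -0.3]
width: 0.0001
```

View pics/c4.png

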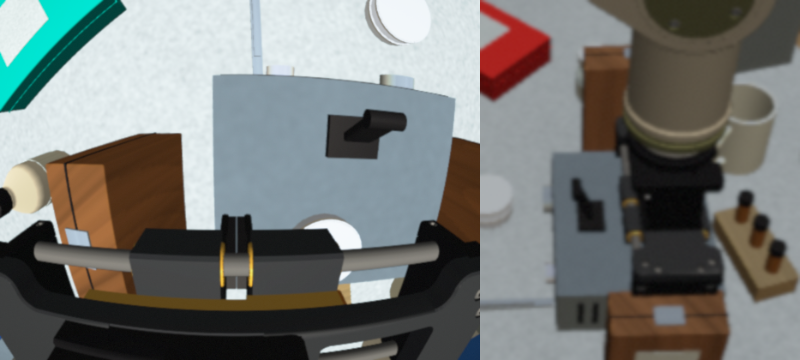

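The short box now stands with clear table between it and the lamp. I'll raise, then go in front of the switch.

```bash
python3 -m inch '{"translation": [[0.01,0.06,0.3],[0.01,0.06,0.55],[-0.3,0.3,0.55],[-0.6,0.7,0.55],[-0.85,1,0.55],[-0.85,1,0.55]], "rot": [[0,0,0],[0,0,0],[0,0,0],[0,0,0],[0,0,0],[0,0,0]], "jaw": [0,0,0,0,0,0]}'
python3 - <<'E'
from bench import eyes; import cv2, numpy as np
a=eyes.camera("top")[105:235,230:430]; b=eyes.camera("side")[150:345,250:410]; w=eyes.camera("wrist")
cv2.imwrite("pics/c5.png",np.vstack([np.hstack([cv2.resize(a,(450,300)),cv2.resize(b,(320,390))[:300]]),np.hstack([cv2.resize(w,(400,300)),cv2.resize(b,(320,390))[90:],np.zeros((300,50,3),np.uint8)])]))
E
```

```text
time: 7.35
ee_pos: [0.4897, -0.0475, 0.1594]
eef_rot: [0.118, 0.993, -0.003, 0.0]
ft_force: [-0.1, -0.7, 0.1]
width: 0.0005
```

View pics/c5.png

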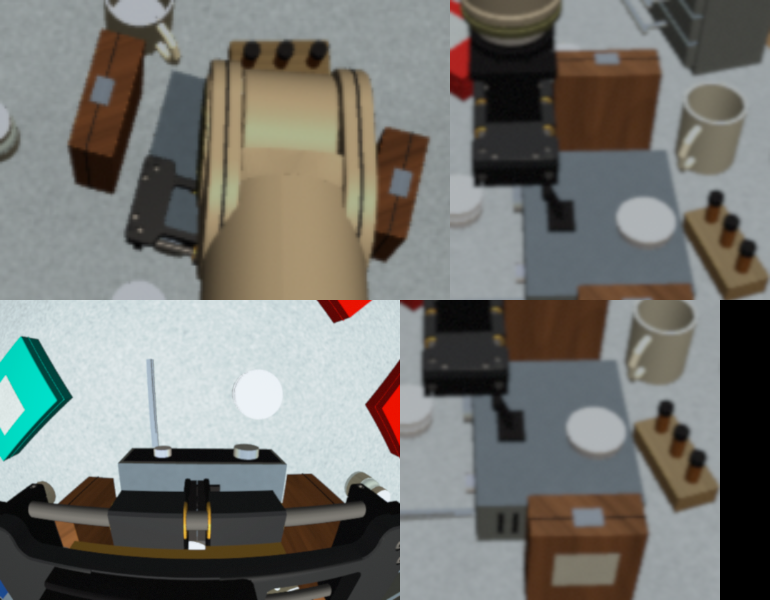

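Both boxes stand upright. Now I'll descend in front of the switch and push it over.

```bash
python3 -m inch '{"translation": [[0,0.03,-0.3],[0,0.03,-0.6],[0,0.03,-0.6]], "rot": [[0,0,0],[0,0,0],[0,0,0]], "jaw": [0,0,0]}'
python3 -m inch '{"translation": [[0.08,-0.02,0],[0.16,-0.04,0],[0.23,-0.055,0],[0.3,-0.07,0],[0.36,-0.085,0],[0.42,-0.1,0],[0.47,-0.115,0],[0.5,-0.12,0],[0.5,-0.12,0]], "rot": [[0,0,0],[0,0,0],[0,0,0],[0,0,0],[0,0,0],[0,0,0],[0,0,0],[0,0,0],[0,0,0]], "jaw": [0,0,0,0,0,0,0,0,0]}'
```

```text
time: 7.8
ee_pos: [0.4906, -0.0504, 0.0969]
eef_rot: [0.121, 0.993, -0.005, -0.001]
ft_force: [-0.5, -0.2, 0.4]
width: 0.0006
time: 8.7
ee_pos: [0.5334, -0.0606, 0.0962]
eef_rot: [0.121, 0.993, -0.004, -0.011]
ft_force: [-43.1, 9.0, 37.0]
width: 0.0004
```

Strong resistance, at about the place where the stop is expected. I'll back off and look.

```bash
python3 -m inch '{"translation": [[-0.2,0.05,0],[-0.4,0.1,0],[-0.4,0.1,0.35],[-0.4,0.1,0.7],[-0.6,0.15,1],[-0.9,0.2,1]], "rot": [[0,0,0],[0,0,0],[0,0,0],[0,0,0],[0,0,0],[0,0,0]], "jaw": [0,0,0,0,0,0]}'
python3 - <<'E'
from bench import eyes; import cv2, numpy as np
a=eyes.camera("top")[105:235,230:430]; b=eyes.camera("side")[200:345,270:410]
cv2.imwrite("pics/c6.png",np.hstack([cv2.resize(a,(400,260)),cv2.resize(b,(400,414),interpolation=2)[:260]]) if 0 else np.vstack([cv2.resize(b,(560,580),interpolation=2)[:380],cv2.resize(a,(560,220))]))
E
```

```text
time: 9.3
ee_pos: [0.4462, -0.0409, 0.2003]
eef_rot: [0.121, 0.993, -0.003, -0.007]
ft_force: [0.7, -0.1, -0.4]
width: 0.0006
```

View pics/c6.png

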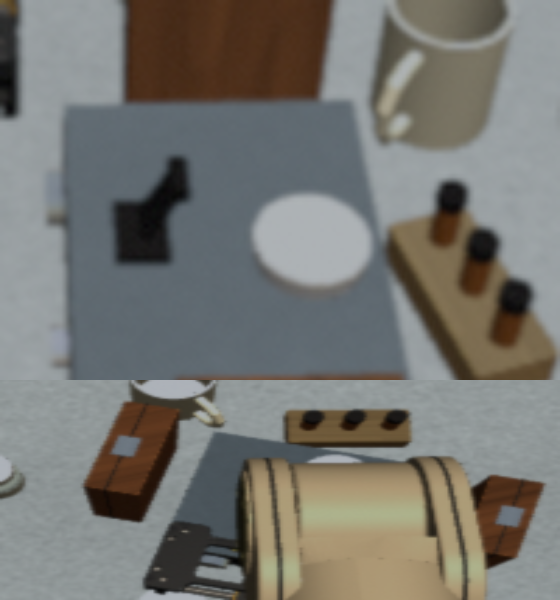

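The switch now leans to the back. I'll compute the tip position against the stop's expected position, without another picture.

Run:
```python
from h import *
import cv2
C=np.array([.5836,-.0684]);ex=np.array([.9716,-.2368]);ey=np.array([.2368,.9716])
im=cv2.imread("pics/side0.png")
def P(x,y,z):
    c=eyes.calibration("side");X=np.r_[C+x*ex+y*ey,z];q=np.array(c["R"])@X+c["t"];return c["fx"]*q[0]/q[2]+c["cx"],c["fy"]*q[1]/q[2]+c["cy"]
print("hinge",P(-.045,0,.073))
for q in (0,.12,.6,.7,.8,.9): print(q,np.round(P(-.045+.042*np.sin(q-.45),0,.073+.042*np.cos(q-.45)),1))
for n,i in (("start",im),("now",eyes.camera("side"))):
    g=cv2.cvtColor(i,6)[232:258,290:322]; m=np.uint8(g<38); k,l,s,c=cv2.connectedComponentsWithStats(m)
    j=1+np.argmax(s[1:,4]); v,u=np.where(l==j); t=v<=v.min()+5
    print(n,"extent u",u.min()+290,u.max()+290,"v",v.min()+232,v.max()+232,"top-part u",u[t].mean()+290,"v",v[t].mean()+232,"gray",g.min())
```

```text
hinge (np.float64(304.5471040941297), np.float64(256.86810310412716))
0 [296.3 245.5]
0.12 [298.6 244.8]
0.6 [308.1 244. ]
0.7 [310.  244.2]
0.8 [311.9 244.6]
0.9 [313.8 245. ]
start extent u 296 310 v 240 257 top-part u 298.0952380952381 v 242.61904761904762 gray 8
now extent u 299 316 v 240 257 top-part u 313.47826086956525 v 242.8695652173913 gray 8
```

The tip at u≈313.5 corresponds to about 0.88 rad, and it was about 0.09 rad at the start, so it is at or near the stop. To remove doubt, one gentle nudge on the tip bar, higher up.

```bash
python3 -m inch '{"translation": [[0.3,-0.04,0],[0.55,-0.07,0],[0.55,-0.07,-0.45],[0.55,-0.07,-0.88],[0.55,-0.07,-0.88]], "rot": [[0,0,0],[0,0,0],[0,0,0],[0,0,0],[0,0,0]], "jaw": [0,0,0,0,0]}'
python3 -m inch '{"translation": [[0.15,-0.035,0],[0.28,-0.07,0],[0.34,-0.085,0],[0.37,-0.09,0],[0.37,-0.09,0]], "rot": [[0,0,0],[0,0,0],[0,0,0],[0,0,0],[0,0,0]], "jaw": [0,0,0,0,0]}'
python3 -m inch '{"translation": [[0.02,-0.005,0],[0.04,-0.01,0],[0.05,-0.012,0]], "rot": [[0,0,0],[0,0,0],[0,0,0]], "jaw": [0,0,0]}'
```

```text
time: 9.95
ee_pos: [0.4957, -0.0476, 0.1044]
eef_rot: [0.121, 0.993, -0.005, -0.014]
ft_force: [-0.8, 0.7, -0.3]
width: 0.0003
time: 10.45
ee_pos: [0.5332, -0.0567, 0.1052]
eef_rot: [0.121, 0.993, -0.005, -0.013]
ft_force: [-0.5, 0.0, 0.5]
width: 0.0002
time: 10.75
ee_pos: [0.5366, -0.0575, 0.1051]
eef_rot: [0.121, 0.993, -0.004, -0.015]
ft_force: [-10.8, 2.0, 7.5]
width: 0.0003
```

Contact came only at the end and rose past 10 N, against the 2–3 N the switch needs, so it is on its stop. I'll retract, do a last check and hand in.

```bash
python3 -m inch '{"translation": [[-0.2,0.05,0],[-0.4,0.1,0.1],[-0.6,0.15,0.5],[-0.8,0.2,0.9],[-1,0.25,1],[-1,0.25,1]], "rot": [[0,0,0],[0,0,0],[0,0,0],[0,0,0],[0,0,0],[0,0,0]], "jaw": [0,0,0,0,0,0]}'
python3 -m inch '{"translation": [[0,0.45,0.3],[0,0.95,0.3],[0,0.95,0.3]], "rot": [[0,0,0],[0,0,0],[0,0,0]], "jaw": [0,0,0]}'
python3 -m inch '{"translation": [[0,0.45,0],[0,0.95,0],[0,0.95,0],[0,0.95,0]], "rot": [[0,0,0],[0,0,0],[0,0,0],[0,0,0]], "jaw": [0,0,0,0]}'
python3 - <<'E'
from bench import eyes; import cv2, numpy as np
a=eyes.camera("top"); b=eyes.camera("side"); cv2.imwrite("pics/t7.png",a); cv2.imwrite("pics/s7.png",b)
cv2.imwrite("pics/c7.png",np.hstack([cv2.resize(a[105:235,230:430],(450,292)),cv2.resize(b[150:345,250:410],(340,414))[:292]]))
E
```

```text
time: 11.35
ee_pos: [0.4361, -0.0319, 0.2071]
eef_rot: [0.12, 0.993, -0.003, -0.013]
ft_force: [0.4, -0.2, -0.1]
width: 0.0003
time: 11.65
ee_pos: [0.4362, 0.0688, 0.2372]
eef_rot: [0.117, 0.993, -0.002, -0.013]
ft_force: [0.0, -1.5, -0.6]
width: 0.0007
time: 12.05
ee_pos: [0.4361, 0.1645, 0.236]
eef_rot: [0.115, 0.993, -0.003, -0.014]
ft_force: [-0.5, -0.5, 0.1]
width: 0.0003
```

View pics/c7.png

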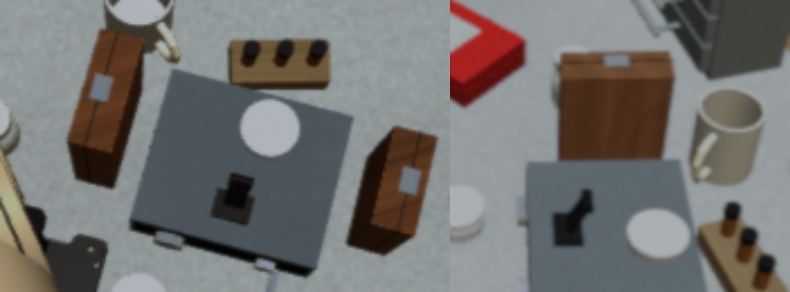

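Run:
```python
from h import *
C=np.array([.5836,-.0684]);ex=np.array([.9716,-.2368]);ey=np.array([.2368,.9716])
for n,p,z in (("tall",(277.1,146.3),.16),("short",(411.0,186),.125)):
    d=plane("top",*p,z)[:2]-C; print(n,d@ex,d@ey)
print(r.read_state()["time"]); r.close_job()
```

```text
tall 0.01131723938980483 0.1497992016889416
short 0.011010529026212914 -0.15854161073732922
12.15
the job is handed in; nothing more can be done
```

I pushed both slide boxes upright with closed fingertips, then pushed the switch over to its back stop, and handed the job in at 12.2 s. No verdict was reported.

**Boxes:** in the last picture both stand clear of the lamp with open table between. Their top faces measure about +150 mm (tall) and −159 mm (short) from the lamp's middle, where at least 135 mm is needed. I judged upright by eye and did not measure the tilt.

**Switch:** the side view put it at about 0.88 rad, where over 0.8 rad is needed. A second light push on its tip met 11 N, well above the 2–3 N it takes to move, so it is on its stop.

**Other things:** I only checked the bystanders by eye; those in the last pictures look unmoved.

**Force:** the first switch push went a little too far and pressed the stop with about 57 N at the fingertips. That is below the 120 N wrist limit. The 40 N limit covers only the arm and the gripper's body, and neither was meant to touch anything.

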